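# Stroke the lids of the ear-tag box shut

### The arm

A 7-joint arm with a two-finger parallel gripper is mounted at the origin on the work surface. World frame = base frame: x ahead of the robot, y to its left, z up, the work surface at z = 0. Lengths are in m, angles in rad, forces in N, time in s.
With the tool pointing down it reaches from about 0.4 to 0.85 m from the base axis. Payload 4.5 kg.
Tool frame: the origin (TCP) lies between the finger pads, 19 mm behind the fingertips; this is the grasp point; z points along the fingers, y is the line along which they close (so a half turn about z gives the same grasp; the last joint's range is limited). The gripper opens to 88 mm and grips with 3 to 60 N. Pads are 18 mm wide; open, the fingers measure 123 mm over their backs; the gripper's body (75 mm by 187 mm) begins 45 mm behind the grasp point.
Start: joints at [-1.1, 0.689, -0.195, 1.565, 0.157, 0.902, -0.215], TCP at [0.264, 0.566, 0.257] pointing down, gripper open.
Joint ranges: [-3.01, 3.01], [-0.46, 2.08], [-1.47, 1.51], [0.13, 2.56], [-1, 4.14], [0.04, 2.09], [-2.66, 2.66]. Speed limits (rad/s): [2.57, 2.57, 3.14, 3.14, 3.14, 3.14, 3.14].

### API

Orientations are given as a unit quaternion [x, y, z, w].
In Python, from plant import sensors, eyes, finish_job gives the robot as it stands.
- The arm moves only by the tool send_rows, never from a script. Its argument "rows" is text: rows parted by semicolons, each of 4 numbers parted by spaces: the shift along the tool's x, y, z normalised to -1 to 1, where 1 is 30 cm, then the turn about the tool's z normalised to -1 to 1, where 1 is 2 pi rad. A call has 1 to 10 rows; each row is the pose to reach, as a shift and turn from the pose commanded when the call began, along the tool's axes at that moment, turning the shorter way round; what a row does not reach only later rows make up. A row lasts 1/12 s, in which the tool goes at most 41.7 mm and 7.16 degrees, less where a joint would pass 70% of its speed; a pose out of reach is approached as far as the arm can. A call with a number of a shift or a turn outside -1 to 1 is refused whole. A call with a gripper value outside its range is refused whole. "jaw" is the closure, from -1 (fully open) to 1 (shut), set as the call begins (left out, the last holds). The fingers move at their own pace and stop on an object; "force" is the grip in N (left out, the last holds). Time passes only in rows, so rows that repeat a pose let the fingers close. It gives the time, the measured TCP pose, the force, the opening and the grip force at its end, in the units of the state.
- sensors.get_state(): the state, without advancing time (a new reading comes with each control period).
- eyes.snapshot(name): name is "side" or "top" or "wrist"; returns (picture, depth): 420x560x3 uint8, red, green, blue; 420x560 float32, m along the optical axis (not along the pixel's ray), 0 where there is no reading.
- eyes.calibration(name): a dict with "fov_y" (degrees; the focal length in pixels is half the picture's height over the tangent of half this angle, whatever the lens; pixels are square), "cx", "cy" (the principal point, pixels), "dist_coeffs" ([k1, k2, p1, p2, k3] as OpenCV has them; the pictures are not rectified), "world_from_camera" (4x4, takes a point from camera to world coordinates). Camera axes: x right, y down, z forward; pixel columns grow to the right and rows downward; lengths in m; the calibration is good to about 2 mm. A picture is of the moment at which its call begins: read the wrist's pose just before it. calibration takes no time and is no camera call; for the wrist camera it gives the pose at the moment of the call.
- finish_job(): hands the job in; it is judged then, once.
The state is a dict: "clock": time; "q": joint angles; "qd": joint speeds; "joint_torque": joint torques, N m; "tool_pos": TCP position; "eef_rot": TCP orientation; "contact_force": force on the tool from outside, world axes, zero at the start; "moment": the same for the moment, N m; "opening": opening from 0.0 (shut) to 1.0 (fully open); "finger_force": force on a finger pad.
Only numpy, scipy, OpenCV 4.12 (cv2) and the standard library are available. Lean on these libraries where they do the work, as an engineer would, in place of code of your own. Each camera call takes 0.05 s, during which the arm holds its last target. There are 200 camera calls.

### The job

The five small lids of the grey ear-tag box have been left standing open. Start behind the first lid, at the end with the hanging loop, and run a fingertip lightly along the row in one unbroken sweep, close over the box, so that the lids fold fully shut one after another; keep the fingertip low over the row until the last lid is down. Do not grip, lift, shove or press hard on the box, and leave the torch, applicator, jar and funnel where they are.

Things in the scene. Friction and masses are not known exactly. Their poses are not given: they have to be found in the camera images.
- tag_box: Loose grey plastic ear-tag box, 0.6 kg, 224 mm long (x), 56 wide (y), 30 high; origin: centre of underside, z up. Low hanging loop sticks out 24 mm at its -x end (below 10 mm). Five white lids in a row along x, lid1 nearest the loop, each hinged across the row at its loop-side edge. Shut lids' upper faces are 33 mm above the bench; a standing lid reaches 70 mm.
- lid1 (a joint): Angle of lid 1 from the loop, rad: 0 shut flat, 1.57 upright, 2.0 leaning back to the loop. Plate 38 mm long, 50 wide, 3 thick; hinge line at box x = -107 mm, z = 31.5 mm; shut, it lies from there towards +x. Pushed shut towards +x and down; its stiff hinge (0.005 N m) stays where left, so push it right down; about 0.15 N at the free edge moves it.
- lid2 (a joint): Angle of lid 2 from the loop, rad: 0 shut flat, 1.57 upright, 2.0 leaning back to the loop. Plate 38 mm long, 50 wide, 3 thick; hinge line at box x = -63 mm, z = 31.5 mm; shut, it lies from there towards +x. Pushed shut towards +x and down; its stiff hinge (0.005 N m) stays where left, so push it right down; about 0.15 N at the free edge moves it.
- lid3 (a joint): Angle of lid 3 from the loop, rad: 0 shut flat, 1.57 upright, 2.0 leaning back to the loop. Plate 38 mm long, 50 wide, 3 thick; hinge line at box x = -19 mm, z = 31.5 mm; shut, it lies from there towards +x. Pushed shut towards +x and down; its stiff hinge (0.005 N m) stays where left, so push it right down; about 0.15 N at the free edge moves it.
- lid4 (a joint): Angle of lid 4 from the loop, rad: 0 shut flat, 1.57 upright, 2.0 leaning back to the loop. Plate 38 mm long, 50 wide, 3 thick; hinge line at box x = 25 mm, z = 31.5 mm; shut, it lies from there towards +x. Pushed shut towards +x and down; its stiff hinge (0.005 N m) stays where left, so push it right down; about 0.15 N at the free edge moves it.
- lid5 (a joint): Angle of lid 5 from the loop, rad: 0 shut flat, 1.57 upright, 2.0 leaning back to the loop. Plate 38 mm long, 50 wide, 3 thick; hinge line at box x = 69 mm, z = 31.5 mm; shut, it lies from there towards +x. Pushed shut towards +x and down; its stiff hinge (0.005 N m) stays where left, so push it right down; about 0.15 N at the free edge moves it.
- tag_box_top (a point): Centre of the box at the height of the shut lids' upper faces (33 mm up), axes as the box's.
- torch: Bystander: aluminium torch lying on the bench, 145 mm long along its x, 40 mm thick; origin under its middle.
- applicator: Bystander: white plastic ear-tag applicator (pliers shape) lying flat, about 210 mm long along its x, 65 mm wide, 24 mm thick; origin on the bench under its middle.
- jar: Bystander: clear open glass jar, 76 mm across, 108 mm tall, upright; origin at the centre of its underside.
- funnel: Bystander: steel funnel standing mouth down, 104 mm across, 105 mm tall; origin at the centre of its mouth on the bench.

How it is judged:
By the outcome, as a careful person would: the job done as asked, in the order asked, and still so for the second after the job is handed in, with the robot touching nothing.
It also fails if it takes over 48 s, if anything falls off the work surface, if the arm or the gripper's body presses on something with over 40 N, if the wrist force passes 120 N, or if a joint passes its speed limit or range.

## Working session

There is one attempt and no reset: what is moved stays moved. The work goes in short steps, Python scripts to look and compute and a tool call to move; the robot and the scene stay as the last step left them, time stands still between calls to the robot, and variables do not carry over. Pictures are saved under pics/ and viewed, at most 10 in all, crops included, and the job is handed in when it is done.

Besides the shell and the picture viewer there is one more tool, called after ">>>" as a command line: name --argument value ..., lists and objects as JSON in quotes. send_rows: Moves the arm, as the interface text tells. Scaled input: -1 to 1 covers 30 cm each way for a shift and 2 pi rad each way for a turn. Its arguments: {"type":"object","properties":{"rows":{"type":"string"},"jaw":{"type":"number"},"force":{"type":"number"}},"required":["rows"]}

```bash
mkdir -p pics; ls; python3 - <<'E'
from plant import sensors, eyes
import cv2, numpy as np
s=sensors.get_state(); print({k:np.round(v,3).tolist() for k,v in s.items()})
for n in ("top","side"):
    p,d=eyes.snapshot(n); cv2.imwrite(f"pics/{n}0.png",p[:,:,::-1]); np.savez(f"{n}0.npz",p=p,d=d)
    c=eyes.calibration(n); print(n,c)
E
```

```text
pics
{'clock': 0.0, 'q': [-1.1, 0.69, -0.195, 1.566, 0.157, 0.902, -0.215], 'qd': [-0.0, -0.001, 0.0, -0.0, -0.002, -0.001, -0.001], 'joint_torque': [0.0, -52.758, -1.267, -15.343, -0.053, 0.007, 0.0], 'tool_pos': [0.264, 0.566, 0.257], 'eef_rot': [0.217, 0.976, -0.001, -0.0], 'contact_force': [0.016, -0.033, 0.731], 'moment': [0.027, -0.053, -0.01], 'finger_force': 0.0, 'opening': 1.003}
top {'fov_y': 57.740684233464215, 'cx': 277.47285294215874, 'cy': 206.48568545435447, 'dist_coeffs': array([0.03257641, 0.        , 0.        , 0.        , 0.        ]), 'world_from_camera': array([[ 0.01122041, -0.99533539,  0.09582052,  0.49884997],
       [-0.99951244, -0.01395636, -0.02793048,  0.0138032 ],
       [ 0.0291375 , -0.09546041, -0.99500669,  0.83777713],
       [ 0.        ,  0.        ,  0.        ,  1.        ]])}
side {'fov_y': 42.007120874774294, 'cx': 277.82709265125703, 'cy': 206.99953759507423, 'dist_coeffs': array([0.06242962, 0.        , 0.        , 0.        , 0.        ]), 'world_from_camera': array([[ 0.7137261 , -0.41633242,  0.56326048,  0.03943392],
       [-0.70024406, -0.40585617,  0.58731509, -0.51903376],
       [-0.01591557, -0.81360192, -0.58120445,  0.57470357],
       [ 0.        ,  0.        ,  0.        ,  1.        ]])}
```

View pics/top0.png

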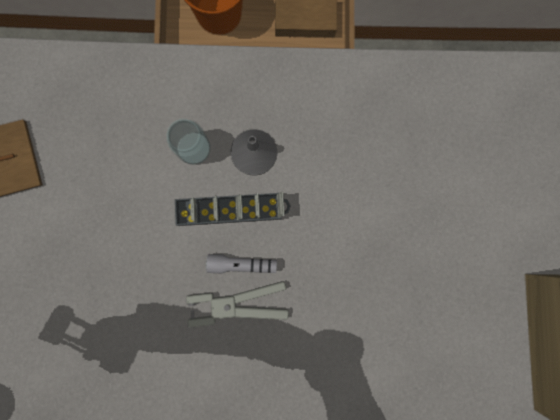

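View pics/side0.png

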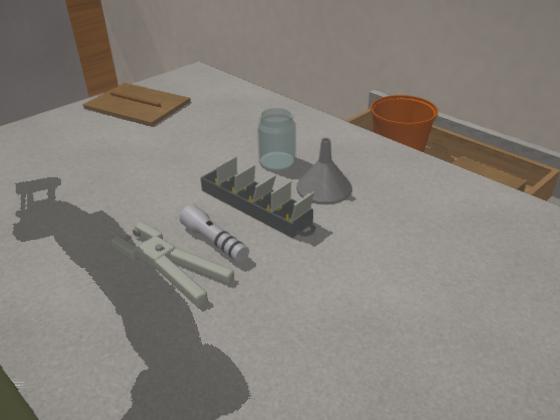

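The top view shows the box from (177,212) to (285,207), with the loop at the right end (288,207), which is the world −y end. The five lids stand upright. The funnel (255,152) and jar (190,145) are above it, and the torch (242,265) and applicator (238,305) below. The side view agrees. Next I'll measure the box.

```bash
cat > h.py <<'E'
import numpy as np, cv2
from plant import eyes
def K(c): 
    f=210/np.tan(np.radians(c["fov_y"]/2)); return np.array([[f,0,c["cx"]],[0,f,c["cy"]],[0,0,1]])
def rays(c,uv):
    n=cv2.undistortPoints(np.float64(uv).reshape(-1,1,2),K(c),c["dist_coeffs"])[:,0]
    return np.c_[n,np.ones(len(n))]
def cloud(c,d):
    v,u=np.mgrid[:420,:560]; r=rays(c,np.c_[u.ravel(),v.ravel()])*d.reshape(-1,1)
    T=c["world_from_camera"]; return (r@T[:3,:3].T+T[:3,3]).reshape(420,560,3)
def plane(c,uv,z):
    T=c["world_from_camera"]; r=rays(c,uv)@T[:3,:3].T
    return T[:3,3]+r*((z-T[2,3])/r[:,2:])
E
python3 - <<'E'
from h import *
z=np.load("top0.npz"); c=eyes.calibration("top"); P=cloud(c,z["d"]); p=z["p"]
roi=np.zeros((420,560),bool); roi[185:232,165:300]=1
ok=roi&(z["d"]>0)
print("bench z",np.median(P[235:245,150:300,2]), "noise",P[235:245,150:300,2].std())
# dark grey box by colour -> biggest contour; ray cast on z=.03
g=p.astype(int).max(2); m=(roi&(g<85)).astype(np.uint8)
for nm,mm in (("depth",(ok&(P[...,2]>.012)).astype(np.uint8)),("dark",m)):
    mm=cv2.morphologyEx(mm,cv2.MORPH_CLOSE,np.ones((5,5)))
    ct=max(cv2.findContours(mm,0,2)[0],key=cv2.contourArea)[:,0]
    for zz in (0.03,):
        w=plane(c,ct,zz)[:,:2]*1000
        (cx,cy),wh,a=cv2.minAreaRect(w.astype(np.float32)); print(nm,cx,cy,wh,a, ct.min(0),ct.max(0))
        
lid=ok&(P[...,2]>.05); n,l,st,ce=cv2.connectedComponentsWithStats(lid.astype(np.uint8))
for i in range(1,n):
    if st[i,4]>5: q=P[l==i]; print("lid",st[i,4],q.mean(0).round(4),q.min(0).round(3),q.max(0).round(3))
for nm,(a,b,e,f) in dict(jar=(118,168,165,212),funnel=(128,176,228,285),torch=(252,276,203,280)).items():
    q=P[a:b,e:f].reshape(-1,3); q=q[q[:,2]>.015]; print(nm,q.min(0).round(3),q.max(0).round(3))
k=cv2.resize(p[120:290,150:310],None,fx=4.5,fy=3.5*4.5/4.5,interpolation=2)[:,:,::-1]; cv2.imwrite("pics/crop.png",k)
E
```

```text
bench z -0.0003981117209778673 noise 0.04833290288069044
depth 571.1831665039062 93.24533081054688 (58.506534576416016, 229.60757446289062) 4.496065139770508 [175 192] [283 225]
dark 570.9813842773438 77.01817321777344 (57.387691497802734, 260.3853759765625) 4.2353925704956055 [175 194] [298 225]
lid 80 [0.5752 0.0341 0.0665] [0.551 0.029 0.061] [0.6   0.038 0.071]
lid 97 [ 0.5793 -0.0152  0.0651] [ 0.555 -0.019  0.05 ] [ 0.604 -0.011  0.072]
lid 98 [0.5726 0.0696 0.0646] [0.549 0.064 0.054] [0.598 0.075 0.07 ]
lid 99 [0.5652 0.1635 0.0651] [0.541 0.159 0.05 ] [0.59  0.169 0.071]
lid 83 [0.5683 0.1184 0.0663] [0.545 0.113 0.056] [0.593 0.123 0.07 ]
jar [0.499 0.014 0.015] [0.743 0.215 0.838]
funnel [ 0.499 -0.     0.015] [0.745 0.09  0.838]
torch [ 0.435 -0.007  0.016] [0.499 0.139 0.838]
```

View pics/crop.png

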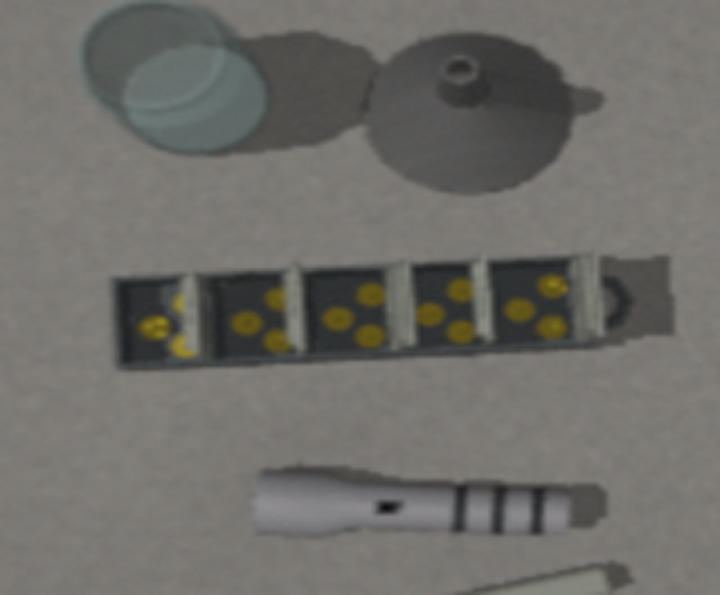

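```bash
cat > go.py <<'E'
import sys; from h import *; from plant import sensors
from scipy.spatial.transform import Rotation as R
s=sensors.get_state(); A=R.from_quat(s["eef_rot"]); p=np.array(s["tool_pos"])
a=np.radians(94.45); ax=np.array([np.cos(a),np.sin(a),0]); la=np.array([-ax[1],ax[0],0])
C=np.array([.5707,.096,0])
def tgt(sl,z): return C+ax*sl+[0,0,z]
if __name__=="__main__":
    M=A.as_matrix(); sl,z=map(float,sys.argv[1:3])
    print("t",s["clock"],"pos",p.round(4),"s,lat,z",((p-C)@ax).round(4),((p-C)@la).round(4),"F",np.round(s["contact_force"],2),"open",s["opening"])
    yaw=np.degrees(np.arctan2(M[1,1],M[0,1])); print("tool y yaw",yaw.round(2),"z axis",M[:,2].round(4))
    print("shift norm",(M.T@(tgt(sl,z)-p)/.3).round(4),"turn",((yaw-94.45)/360).round(4))
    print("box axis in tool",(M.T@ax).round(4))
E
python3 go.py -.1575 .257
```

```text
t 0.1 pos [0.2642 0.5658 0.2567] s,lat,z 0.4922 0.2691 F [ 0.3   1.26 -0.78] open 0.9957521513195775
tool y yaw 64.98 z axis [-6.0e-04 -1.5e-03 -1.0e+00]
shift norm [-1.8465e+00 -1.4441e+00  1.5000e-03] turn -0.0819
box axis in tool [ 0.492   0.8706 -0.0014]
```

>>> send_rows --rows "-0.10 -0.08 0 -0.016;-0.20 -0.16 0 -0.032;-0.30 -0.24 0 -0.048;-0.40 -0.32 0 -0.064;-0.50 -0.40 0 -0.082;-0.60 -0.48 0 -0.082;-0.70 -0.56 0 -0.082;-0.80 -0.64 0 -0.082;-0.92 -0.72 0 -0.082;-0.92 -0.72 0 -0.082" --jaw 1 --force 10

```text
clock: 0.93
tool_pos: [0.4274, 0.2442, 0.2566]
eef_rot: [-0.032, 0.999, -0.004, 0.0]
contact_force: [0.2, -0.5, -0.3]
opening: 0.266
finger_force: 0.0
```

```bash
python3 go.py -.1575 .257
```

```text
t 0.9333 pos [0.4274 0.2442 0.2566] s,lat,z 0.1589 0.1314 F [ 0.2  -0.53 -0.25] open 0.2664713903378326
tool y yaw 93.72 z axis [ 7.0e-04 -7.5e-03 -1.0e+00]
shift norm [-0.4514 -1.049   0.0068] turn -0.002
box axis in tool [ 0.0127  0.9999 -0.0076]
```

>>> send_rows --rows "-0.05 -0.1 0 0;-0.1 -0.2 0 0;-0.15 -0.3 0 0;-0.2 -0.4 0 0;-0.25 -0.5 0 0;-0.3 -0.6 0 0;-0.35 -0.7 0 0;-0.4 -0.8 0 0;-0.45 -0.9 0 0;-0.45 -1 0 0"

```text
clock: 1.77
tool_pos: [0.5838, -0.0359, 0.2571]
eef_rot: [-0.039, 0.999, 0.0, 0.001]
contact_force: [1.4, 0.6, 0.8]
opening: 0.006
finger_force: 0.0
```

>>> send_rows --rows "0 0 0 0;0 0 0 0;0 0 0 0;0 0 0 0"

```text
clock: 2.1
tool_pos: [0.5809, -0.0327, 0.2574]
eef_rot: [-0.04, 0.999, 0.001, -0.0]
contact_force: [-0.2, -0.7, 0.7]
opening: 0.008
finger_force: 0.0
```

```bash
python3 go.py -.1575 .15
```

```text
t 2.1 pos [ 0.5809 -0.0327  0.2574] s,lat,z -0.1291 -0.0001 F [-0.24 -0.68  0.74] open 0.00769417339808901
tool y yaw 94.64 z axis [-4.0e-04  1.2e-03 -1.0e+00]
shift norm [ 0.0007 -0.095   0.3579] turn 0.0005
box axis in tool [-0.0033  1.      0.0012]
```

>>> send_rows --rows "0 -0.05 0 0;0 -0.1 0 0;0 -0.1 0.1 0;0 -0.1 0.2 0;0 -0.1 0.3 0;0 -0.1 0.4 0;0 -0.1 0.5 0;0 -0.1 0.6 0;0 -0.1 0.65 0;0 -0.1 0.65 0"

```text
clock: 2.93
tool_pos: [0.5812, -0.0625, 0.0592]
eef_rot: [-0.041, 0.999, 0.001, -0.003]
contact_force: [-0.9, -0.9, -0.0]
opening: 0.004
finger_force: 0.0
```

>>> send_rows --rows "0 0 0 0;0 0 0 0;0 0 0 0"

```text
clock: 3.18
tool_pos: [0.5847, -0.064, 0.064]
eef_rot: [-0.04, 0.999, 0.0, 0.001]
contact_force: [0.1, -0.2, -0.7]
opening: 0.005
finger_force: 0.0
```

```bash
python3 go.py -.1575 .062; python3 - <<'E'
from h import *
p,d=eyes.snapshot("side"); cv2.imwrite("pics/s1.png",cv2.resize(p[100:310,140:420],None,fx=2.6,fy=2.6)[:,:,::-1])
E
```

```text
t 3.1833 pos [ 0.5847 -0.064   0.064 ] s,lat,z -0.1606 -0.0016 F [ 0.08 -0.21 -0.74] open 0.004908169852615659
tool y yaw 94.53 z axis [ 3.e-03  3.e-04 -1.e+00]
shift norm [0.0052 0.0103 0.0068] turn 0.0002
box axis in tool [-1.4e-03  1.0e+00  1.0e-04]
```

View pics/s1.png

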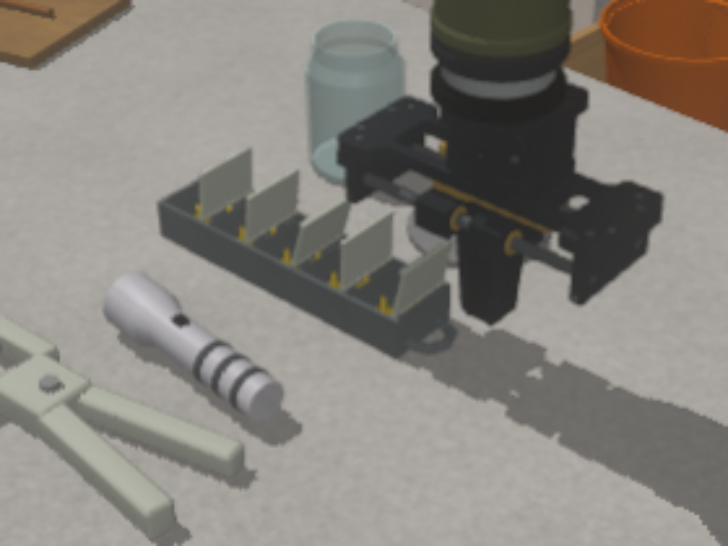

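Side view: the fingertips at (490,310) sit just behind lid 1 and the loop (430,335). All five lids are still open and the gripper body clears them. I'll let the arm settle and re-read.

>>> send_rows --rows "0 0 0 0;0 0 0 0;0 0 0 0;0 0 0 0;0 0 0 0;0 0 0 0"

```text
clock: 3.73
tool_pos: [0.5835, -0.0645, 0.0624]
eef_rot: [-0.039, 0.999, 0.0, -0.0]
contact_force: [1.2, -0.5, 0.3]
opening: 0.008
finger_force: 0.0
```

>>> send_rows --rows "0 0 0 0"

```text
clock: 3.82
tool_pos: [0.5835, -0.0645, 0.0624]
eef_rot: [-0.039, 0.999, 0.0, -0.0]
contact_force: [0.2, 0.4, 0.2]
opening: 0.002
finger_force: 0.0
```

```bash
python3 go.py -.1575 .062
```

```text
t 3.8167 pos [ 0.5835 -0.0645  0.0624] s,lat,z -0.161 -0.0003 F [0.21 0.4  0.22] open 0.002322804896946342
tool y yaw 94.49 z axis [-0.e+00  1.e-04 -1.e+00]
shift norm [0.0012 0.0117 0.0012] turn 0.0001
box axis in tool [-7.e-04  1.e+00  1.e-04]
```

>>> send_rows --rows "0 0.012 0.0015 0;0 0.024 0.003 0;0 0.036 0.0045 0;0 0.048 0.006 0;0 0.06 0.0075 0;0 0.072 0.009 0;0 0.084 0.0105 0;0 0.096 0.012 0;0 0.108 0.0135 0;0 0.12 0.0147 0"

```text
clock: 4.65
tool_pos: [0.5807, -0.0283, 0.058]
eef_rot: [-0.039, 0.999, -0.0, 0.0]
contact_force: [0.3, -0.3, -0.1]
opening: 0.005
finger_force: 0.1
```

>>> send_rows --rows "0 0.0073 0 0;0 0.0147 0 0;0 0.022 0 0;0 0.0293 0 0;0 0.0367 0 0;0 0.044 0 0;0 0.0513 0.003 0;0 0.0587 0.006 0;0 0.066 0.009 0;0 0.0733 0.012 0"

```text
clock: 5.48
tool_pos: [0.579, -0.0064, 0.0543]
eef_rot: [-0.039, 0.999, 0.0, 0.0]
contact_force: [-1.0, 0.4, 0.9]
opening: 0.006
finger_force: 0.1
```

>>> send_rows --rows "0 0.0073 0.003 0;0 0.0147 0.006 0;0 0.022 0.008 0;0 0.0293 0.008 0;0 0.0367 0.008 0;0 0.044 0.008 0;0 0.0513 0.008 0;0 0.0587 0.008 0;0 0.066 0.008 0;0 0.0733 0.008 0"

```text
clock: 6.32
tool_pos: [0.5774, 0.015, 0.0521]
eef_rot: [-0.039, 0.999, -0.0, 0.0]
contact_force: [0.8, -4.0, 3.4]
opening: 0.006
finger_force: 2.3
```

```bash
python3 go.py -.081 .052; python3 - <<'E'
from h import *
p,d=eyes.snapshot("side"); cv2.imwrite("pics/s2.png",cv2.resize(p[100:310,140:420],None,fx=2.6,fy=2.6)[:,:,::-1])
E
```

```text
t 6.3167 pos [0.5774 0.015  0.0521] s,lat,z -0.0813 -0.0004 F [ 0.79 -3.98  3.37] open 0.005986907643984981
tool y yaw 94.47 z axis [ 3.e-04 -5.e-04 -1.e+00]
shift norm [0.0013 0.0009 0.0005] turn 0.0001
box axis in tool [-4.e-04  1.e+00 -5.e-04]
```

View pics/s2.png

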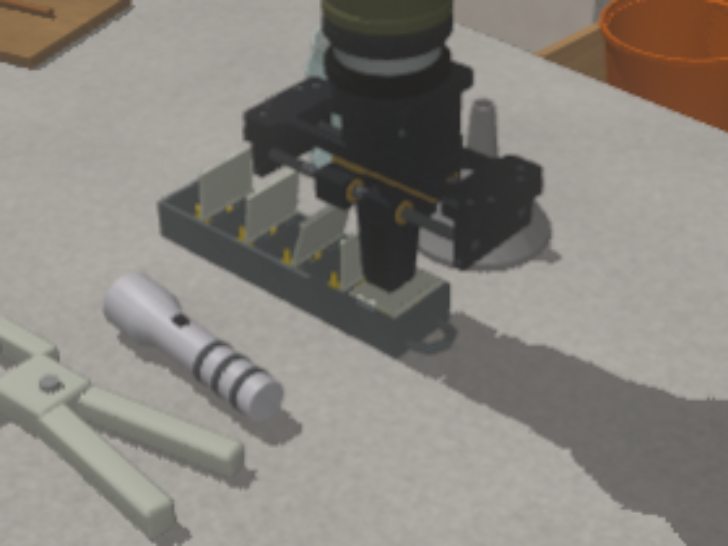

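Lid 1 is shut (400,290) and the box hasn't moved. The finger now touches lid 2 low down with about 4 N, so I'll rise earlier before each next lid.

>>> send_rows --rows "0 0.002 -0.008 0;0 0.006 -0.015 0;0 0.012 -0.021 0;0 0.02 -0.022 0;0 0.0285 -0.022 0;0 0.036 -0.022 0;0 0.0435 -0.021 0;0 0.051 -0.018 0;0 0.0585 -0.014 0;0 0.066 -0.01 0"

```text
clock: 7.2
tool_pos: [0.5757, 0.0352, 0.0549]
eef_rot: [-0.039, 0.999, 0.0, 0.0]
contact_force: [-0.9, 0.5, 0.6]
opening: 0.006
finger_force: 0.2
```

>>> send_rows --rows "0 0.007 0.004 0;0 0.014 0.007 0;0 0.021 0.01 0;0 0.028 0.01 0;0 0.035 0.01 0;0 0.042 0.01 0;0 0.049 0.01 0;0 0.056 0.01 0;0 0.062 0.01 0;0 0.066 0.007 0"

```text
clock: 8.03
tool_pos: [0.5741, 0.0555, 0.0527]
eef_rot: [-0.039, 0.999, 0.0, -0.0]
contact_force: [0.2, -1.2, 0.8]
opening: 0.005
finger_force: 0.1
```

```bash
python3 go.py -.041 .052; python3 - <<'E'
from h import *
p,d=eyes.snapshot("side"); cv2.imwrite("pics/s3.png",cv2.resize(p[100:310,140:420],None,fx=2.6,fy=2.6)[:,:,::-1])
E
```

```text
t 8.0333 pos [0.5741 0.0555 0.0527] s,lat,z -0.0406 -0.0002 F [ 0.25 -1.15  0.78] open 0.004584283311637771
tool y yaw 94.52 z axis [-1.e-04  1.e-03 -1.e+00]
shift norm [ 0.0007 -0.0012  0.0024] turn 0.0002
box axis in tool [-0.0012  1.      0.001 ]
```

View pics/s3.png

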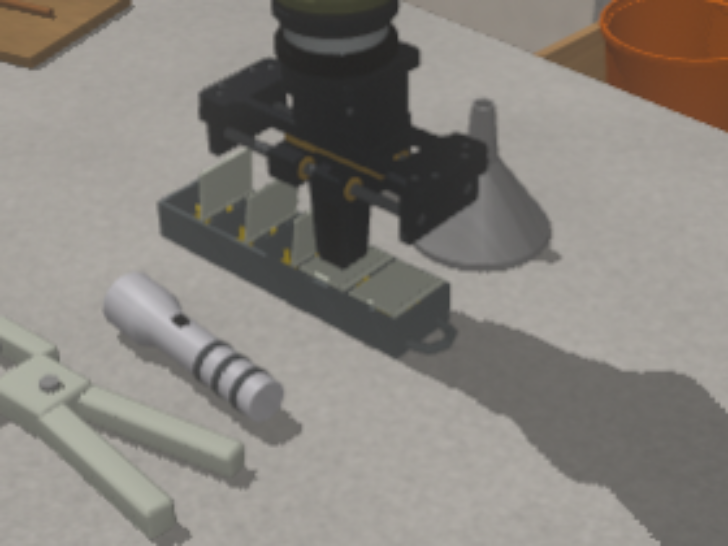

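Lids 1 and 2 are shut (400,290 and 345,265), and lid 3 stands untouched at (305,240). I'll repeat the cycle.

>>> send_rows --rows "0 0.006 -0.006 0;0 0.013 -0.013 0;0 0.021 -0.018 0;0 0.03 -0.019 0;0 0.039 -0.019 0;0 0.047 -0.019 0;0 0.055 -0.018 0;0 0.063 -0.014 0;0 0.071 -0.011 0;0 0.078 -0.007 0"

```text
clock: 8.92
tool_pos: [0.5723, 0.0783, 0.0549]
eef_rot: [-0.039, 0.999, 0.0, 0.0]
contact_force: [-0.2, -1.1, -0.2]
opening: 0.005
finger_force: 0.2
```

>>> send_rows --rows "0 0.007 0.004 0;0 0.014 0.007 0;0 0.021 0.01 0;0 0.028 0.01 0;0 0.035 0.01 0;0 0.042 0.01 0;0 0.049 0.01 0;0 0.056 0.01 0;0 0.063 0.01 0;0 0.0687 0.007 0"

```text
clock: 9.75
tool_pos: [0.5706, 0.0994, 0.0527]
eef_rot: [-0.039, 0.999, 0.001, 0.0]
contact_force: [-0.1, 0.2, 0.1]
opening: 0.005
finger_force: 0.1
```

>>> send_rows --rows "0 0.006 -0.006 0;0 0.013 -0.013 0;0 0.021 -0.018 0;0 0.03 -0.019 0;0 0.039 -0.019 0;0 0.047 -0.019 0;0 0.055 -0.018 0;0 0.063 -0.014 0;0 0.071 -0.011 0;0 0.078 -0.007 0"

```text
clock: 10.58
tool_pos: [0.5689, 0.1221, 0.0549]
eef_rot: [-0.039, 0.999, 0.0, -0.0]
contact_force: [-1.0, -0.1, -0.3]
opening: 0.005
finger_force: 0.2
```

>>> send_rows --rows "0 0.007 0.004 0;0 0.014 0.007 0;0 0.021 0.01 0;0 0.028 0.01 0;0 0.035 0.01 0;0 0.042 0.01 0;0 0.049 0.01 0;0 0.056 0.01 0;0 0.063 0.01 0;0 0.0687 0.007 0"

```text
clock: 11.42
tool_pos: [0.5672, 0.1433, 0.0528]
eef_rot: [-0.039, 0.999, 0.001, 0.0]
contact_force: [0.6, 0.3, 0.7]
opening: 0.007
finger_force: 0.0
```

```bash
python3 go.py .047 .052; python3 - <<'E'
from h import *
p,d=eyes.snapshot("side"); cv2.imwrite("pics/s4.png",cv2.resize(p[100:310,140:420],None,fx=2.6,fy=2.6)[:,:,::-1])
E
```

```text
t 11.4167 pos [0.5672 0.1433 0.0528] s,lat,z 0.0474 -0.0001 F [0.62 0.26 0.74] open 0.006936080625445836
tool y yaw 94.51 z axis [-0.     0.001 -1.   ]
shift norm [ 0.0004 -0.0013  0.0026] turn 0.0002
box axis in tool [-0.0011  1.      0.001 ]
```

View pics/s4.png

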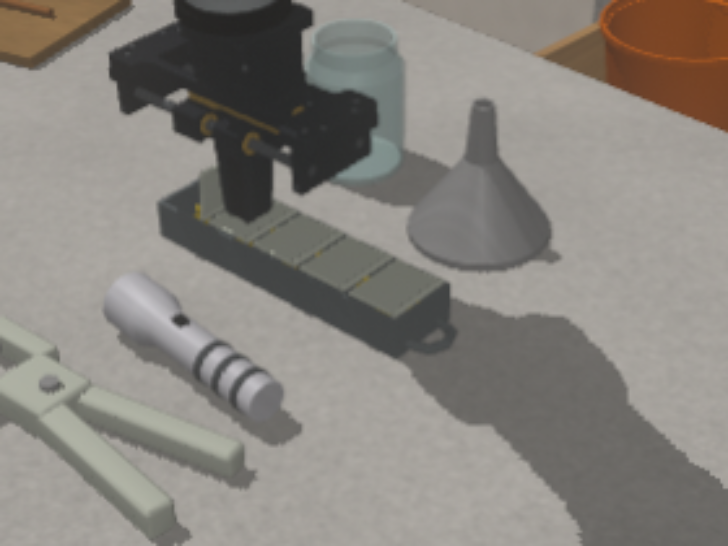

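Four lids are shut and lid 5 still stands at (208,190). The last cycle stays low all the way past the end of the row.

>>> send_rows --rows "0 0.006 -0.006 0;0 0.013 -0.013 0;0 0.021 -0.018 0;0 0.03 -0.019 0;0 0.039 -0.019 0;0 0.047 -0.019 0;0 0.055 -0.018 0;0 0.063 -0.014 0;0 0.071 -0.011 0;0 0.078 -0.007 0"

```text
clock: 12.3
tool_pos: [0.5654, 0.166, 0.0549]
eef_rot: [-0.039, 0.999, 0.0, 0.0]
contact_force: [0.2, -0.9, -0.4]
opening: 0.006
finger_force: 0.2
```

>>> send_rows --rows "0 0.008 0.004 0;0 0.016 0.007 0;0 0.024 0.01 0;0 0.032 0.01 0;0 0.04 0.01 0;0 0.048 0.01 0;0 0.056 0.01 0;0 0.064 0.01 0;0 0.072 0.01 0;0 0.08 0.01 0"

```text
clock: 13.13
tool_pos: [0.5637, 0.1894, 0.0521]
eef_rot: [-0.039, 0.999, -0.0, 0.0]
contact_force: [-0.0, -4.2, 4.6]
opening: 0.003
finger_force: 2.5
```

>>> send_rows --rows "0 0.008 0 0;0 0.016 0 0;0 0.024 0 0;0 0.032 0 0;0 0.04 0 0;0 0.05 -0.005 0;0 0.06 -0.01 0;0 0.07 -0.02 0;0 0.08 -0.03 0;0 0.09 -0.04 0"

```text
clock: 13.97
tool_pos: [0.5612, 0.2177, 0.0642]
eef_rot: [-0.04, 0.999, 0.0, -0.0]
contact_force: [0.2, -0.1, 0.5]
opening: 0.006
finger_force: 0.0
```

>>> send_rows --rows "0 0.01 -0.03 0;0 0.02 -0.08 0;0 0.03 -0.14 0;0 0.04 -0.2 0;0 0.04 -0.26 0;0 0.04 -0.32 0;0 0.04 -0.38 0;0 0.04 -0.44 0;0 0.04 -0.5 0;0 0.04 -0.5 0"

```text
clock: 14.8
tool_pos: [0.5623, 0.2299, 0.2182]
eef_rot: [-0.039, 0.999, 0.002, 0.003]
contact_force: [-1.0, 0.7, -0.0]
opening: 0.004
finger_force: 0.0
```

```bash
python3 - <<'E'
from h import *
from plant import sensors
p,d=eyes.snapshot("side"); cv2.imwrite("pics/s5.png",cv2.resize(p[100:310,140:420],None,fx=2.6,fy=2.6)[:,:,::-1])
P=cloud(eyes.calibration("side"),d)
a=np.radians(94.45); ax=np.array([np.cos(a),np.sin(a)]); C=np.array([.5707,.096]); q=P.reshape(-1,3); r=q[:,:2]-C
s=r@ax; l=r@[-ax[1],ax[0]]
for h in (-.107,-.063,-.019,.025,.069):
    print([np.round(1000*np.median(q[(abs(l)<.02)&(abs(s-h-o)<.004)&(q[:,2]<.1),2]),1) for o in (.006,.02,.033)])
m=(q[:,2]>.02)&(q[:,2]<.04)&(abs(l)<.035)&(abs(s)<.13)
print(cv2.minAreaRect((q[m,:2]*1000).astype(np.float32)), sensors.get_state()["clock"])
E
```

```text
[np.float64(31.8), np.float64(32.0), np.float64(32.2)]
[np.float64(32.3), np.float64(32.0), np.float64(32.3)]
[np.float64(32.1), np.float64(32.3), np.float64(32.2)]
[np.float64(32.2), np.float64(32.1), np.float64(32.1)]
[np.float64(32.1), np.float64(31.8), np.float64(32.0)]
((570.7799682617188, 97.04016876220703), (61.26039123535156, 228.6357421875), 4.116383075714111) 14.85
```

View pics/s5.png

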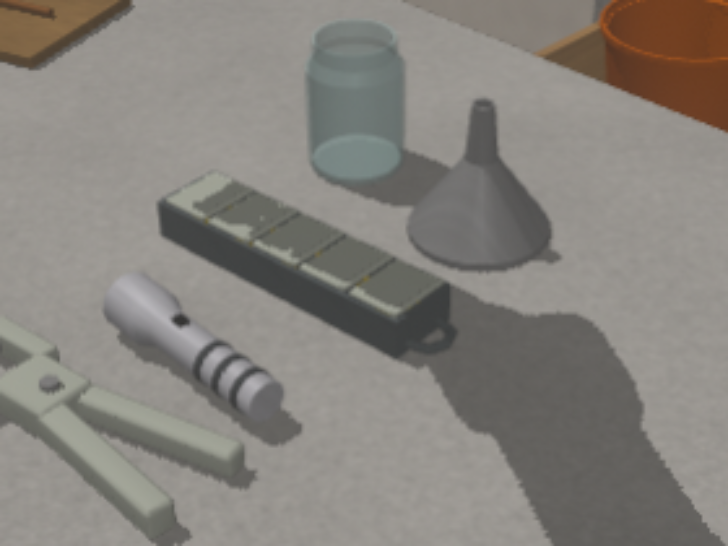

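All five lids lie flat and level to within about 0.5 mm. The box (160–450, 175–350) and the torch, applicator, jar and funnel are where they were.

```bash
python3 -c "from plant import finish_job; print(finish_job())"
```

```text
the job is handed in; nothing more can be done
None
```

All five lids were folded shut in order from the loop end in one sweep, with only a small dip and rise at each lid; the box and the other four items stayed where they were, and the job was handed in at about 15 s.

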